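# Dust a watch glass with the locked air duster on the packing bench

## Task

Blow the dust off the glass of the black watch before it is boxed. The air duster clamped to the bench has a twist-lock nozzle head that is still locked: swing its nozzle anticlockwise (seen from above) until you feel the stop and no further, never leaning hard on it, lay the watch flat with its glass right under the nozzle tip, then press the head fully down and let it spring back up. Let no air out before the watch is under the tip, and leave everything else on the bench where it is.

Things in the scene. Friction and masses are not known exactly. Their poses are not given: they have to be found in the camera images.
- duster_clamp: Steel bench clamp, fixed, holding the air duster can (56 mm in diameter, white and blue, up to 137 mm high). Round foot 74 mm in diameter, 8 mm thick; band round the can and two ears with a thumb screw, 64 to 86 mm high, reaching 50 mm from the axis. Origin on the can's axis at bench height, z up. The can may stand turned any way in it, so the clamp does not show where the head's stop is.
- nozzle_head: Black twist-lock nozzle head: round cap 36 mm in diameter, 22 mm tall, nozzle to one side. Origin at the centre of its flat top, on the can's axis, 163 mm above the bench when up; z up, x along the nozzle. It turns about that axis with a little friction (0.05 N m) and stays where it is left. It breaks under more than 18 N while it is up (against its stop or lock), or 25 N at any time.
- nozzle_arm (a point): Middle of the nozzle's straight black arm (where to push it round): 38 mm from the axis, 11 mm below the head's top. The arm is 11 mm wide, 13 mm tall and ends 52 mm from the axis; a red 5 mm tube goes on from it. Turned anticlockwise from above it meets a firm stop 17 to 92 degrees from where it starts; where cannot be seen. Only within 6 degrees of the stop is the head unlocked.
- head_top (a point): Centre of the head's flat top, 31 mm across: where to press. Unlocked, the head goes down 7 mm to the bottom against a spring (3 N at first, 8 N at the bottom) and springs back when let go; still locked, it gives 1 mm and is blocked. Air comes out once it is down 3 mm; fully down means at least 5.5 mm.
- nozzle_tip (a point): Tip of the red tube, which bends down: 110 mm from the can's axis and 136.5 mm above the bench when the head is up; it goes round with the head. The air comes out here, straight down.
- watch_black: The watch to be dusted: black, loose, flat, glass up, stiff, 197 x 38 x 11 mm, about 50 g. Origin on its underside at half length; x along the strap, z up. Case from x = 15 to 55 mm, 11 mm thick; long strap end from there to x = -98 mm, about 24 mm wide and 6 mm thick at x = -35 mm, 4 mm at the end; short strap end to x = 98 mm. It can be held across the strap close to the bench and slid.
- watch_face (a point): Centre of the glass of the black watch, on its top, at x = 35 mm, y = 1.5 mm, z = 11 mm of the watch. The watch and the duster are in a clear lane of the bench, y = -0.41 to -0.19 m, between a flat parcel (44 mm high) on the left and a white box (48 mm high) on the right; behind, from x = 0.69 m on, stands a stack of parcels 0.36 m high.
- watch_maroon: Dark-red watch, 217 x 38 x 11 mm, lying on the bench; a bystander. Origin at the centre of its underside.
- box_tray: Open white watch box with a moulded insert, 112 x 255 x 34 mm, fixed; a bystander. Origin at the centre of its underside.
- tape_roll: Roll of brown packing tape lying flat, 103 mm across, 48 mm tall, heavy and fixed; a bystander. Origin at the centre of its underside.
- marker_blue: Blue capped marker pen lying down, 120 x 14 x 15 mm; a bystander. Origin under its middle.
- charge_puck: White charging puck, 32 x 28 x 8 mm; a bystander. Origin at the centre of its underside.

How it is judged (in metres and radians):
On the way, in this order (a step that is already met when the one before it is completed fails the run):
1. the watch lies flat with the middle of its glass within 16 mm (seen from above) of the nozzle tip (horizontal distance between nozzle_tip and watch_face below 0.016 m and angle between watch_black's own z axis and vertical below 0.12 rad and height (world z) of watch_black below 0.006 m and linear speed of watch_black below 0.02 m/s), for 0.3 s.
2. the head is pressed down at least 5.5 of its 7 mm with the glass under the tip (z of nozzle_head in the frame of duster_clamp below 0.1575 m and horizontal distance between nozzle_tip and watch_face below 0.016 m), for 0.2 s.
3. the head has sprung back up (z of nozzle_head in the frame of duster_clamp above 0.1615 m), for 0.2 s.
At the end, for the whole second after the job is handed in: The head is back up (within 1.5 mm), the watch lies still, flat on the bench with the middle of its glass within 16 mm, seen from above, of the nozzle tip (z of nozzle_head in the frame of duster_clamp above 0.1615 m and horizontal distance between nozzle_tip and watch_face below 0.016 m and angle between watch_black's own z axis and vertical below 0.12 rad and height (world z) of watch_black below 0.006 m and linear speed of watch_black below 0.01 m/s); the robot touches nothing.
It fails at once if air let out (head down by more than 3 mm) while the glass is not under the nozzle tip (z of nozzle_head in the frame of duster_clamp below 0.16 m and horizontal distance between nozzle_tip and watch_face above 0.02 m).
It fails at once if the head pushed with more than 18 N while it is up (forced against its stop or its lock) (z of nozzle_head in the frame of duster_clamp above 0.161 m and contact force between any of the fingers, the arm and nozzle_head above 18 N).
It fails at once if the head pushed with more than 25 N (contact force between any of the fingers, the arm and nozzle_head above 25 N).
It fails at once if a bystander (dark-red watch, marker or charging puck) moved by more than 30 mm (distance of any of watch_maroon, marker_blue, charge_puck from where it was at the start of the episode above 0.03 m).
It also fails if it takes over 69 s, if anything falls off the work surface, if the arm or the gripper's body presses on something with over 40 N, if the wrist force passes 120 N, or if a joint passes its speed limit or range.

## Robot

A 7-joint arm with a two-finger parallel gripper is mounted at the origin on a cart in front of the work surface, level with it; the furniture and walls round the work are solid. World frame = base frame: x ahead of the robot, y to its left, z up, the work surface at z = 0. Lengths are in mm, angles in rad, forces in N, time in s.
With the tool pointing down it reaches from about 425 to 1025 mm from the base axis. Payload 9.4 kg.
Tool frame: the origin (TCP) lies on the centre line of the jaws, within the pads' length; the fingertips stand ahead of it and the grasp point (between the pads) lies 11 mm behind it (r.tips_ahead is the z of the fingertips in the tool frame, in mm); z points along the fingers, y is the line along which they close (so a half turn about z gives the same grasp; the last joint's range is limited). The gripper opens to 93 mm and grips with 3 to 60 N. Pads are 15 mm wide; open, the fingers measure 128 mm over their backs; the gripper's body (75 mm by 188 mm) begins 65 mm behind the grasp point.
Start: joints at [1.255, 0.599, -0.003, 1.599, 0.002, 0.943, -0.08], TCP at [171.479, -704.428, 226.618] pointing down, gripper open.
Joint ranges: [-2.57, 2.57], [-0.35, 1.97], [-1.29, 1.29], [0.11, 2.56], [-1.05, 4.19], [0.11, 1.86], [-2.63, 2.63]. Speed limits (rad/s): [2.22, 2.22, 3.01, 3.01, 3.14, 3.14, 3.14].

## Interface

Orientations are given as [roll, pitch, yaw] about the fixed x, y, z axes, in that order (R = Rz(yaw) Ry(pitch) Rx(roll)).
In Python, from cell import r gives the robot as it stands.
- The arm moves only by the shell command python3 -m handwheel 'ROWS' [OPENING] [FORCE]. ROWS is JSON, one flat list of numbers, 4 for each row, row after row: the shift along the tool's x, y, z scaled (see below), then the turn about the tool's z scaled (see below). In form: [tx, ty, tz, yaw, tx, ty, tz, yaw, ...]. A call has 1 to 20 rows; each row is the pose to reach, as a shift and turn from the pose commanded when the call began, along the tool's axes at that moment, turning the shorter way round; what a row does not reach only later rows make up. The controller multiplies each number of a shift by 8 cm and each number of a turn by 180 degrees. A row lasts 1/8 s, in which the tool goes at most 62.5 mm and 10.7 degrees, less where a joint would pass 70% of its speed; a pose out of reach is approached as far as the arm can. A call with a number of a shift or a turn outside -1 to 1 is refused whole. A call with a gripper value outside its range is refused whole. OPENING is the finger opening in mm, from 0 to 93, set as the call begins (- or left out, the last holds). The fingers move at their own pace and stop on an object; FORCE is the grip in N (left out, the last holds). Time passes only in rows, so rows that repeat a pose let the fingers close. It gives the time, the measured TCP pose, the force, the opening and the grip force at its end, in the units of the state.
- r.get_obs(): the state, without advancing time (a new reading comes with each control period).
- r.camera(name): name is "side" or "top"; returns (picture, depth): 400x640x3 uint8, red, green, blue; 400x640 float32, mm along the optical axis (not along the pixel's ray), 0 where there is no reading.
- r.get_calibration(name): a dict with "intrinsics" (3x3 intrinsics, pixels), "world_from_camera" (4x4, takes a point from camera to world coordinates). Camera axes: x right, y down, z forward; pixel columns grow to the right and rows downward; lengths in mm; the calibration is good to about 2 mm. A picture is of the moment at which its call begins. get_calibration takes no time and is no camera call.
- r.finish_job(): hands the job in; it is judged then, once.
The state is a dict: "time": time; "joints": joint angles; "dq": joint speeds; "joint_efforts": joint torques, N m; "tcp_pos": TCP position; "tcp_rot": TCP orientation; "contact_force": force on the tool from outside, world axes, zero at the start; "torque": the same for the moment, N m; "gripper_width": finger opening in mm; "grip_force": force on a finger pad.
Only numpy, scipy, OpenCV 4.12 (cv2) and the standard library are available. Lean on these libraries where they do the work, as an engineer would, in place of code of your own. Each camera call takes 0.05 s, during which the arm holds its last target. There are 200 camera calls.

## Working session

There is one attempt and no reset: what is moved stays moved. The work goes in short steps, Python scripts to look and compute and a shell command to move; the robot and the scene stay as the last step left them, time stands still between calls to the robot, and variables do not carry over. Pictures are saved under pics/ and viewed, at most 10 in all, crops included, and the job is handed in when it is done.

```bash
mkdir -p pics; ls; python3 - <<'E'
from cell import r
import cv2,numpy as np
print(r.get_obs(), r.tips_ahead)
for n in("side","top"):
    p,d=r.camera(n); c=r.get_calibration(n); print(n,np.round(c["intrinsics"],1).tolist(),np.round(c["world_from_camera"],3).tolist())
    cv2.imwrite(f"pics/{n}0.png",p[:,:,::-1]); np.save(f"{n}_d.npy",d); np.save(f"{n}_p.npy",p)
E
```

```text
pics
{'time': 0.0, 'joints': array([ 1.25532521,  0.60009984, -0.00250293,  1.60013031,  0.00180979,
        0.94289243, -0.07978974]), 'dq': array([-0.0005822 , -0.0007295 , -0.00054282,  0.0009097 , -0.0004092 ,
       -0.00121432,  0.00030237]), 'joint_efforts': array([ 1.32181590e-04, -7.65067005e+01,  1.49680138e+00, -2.52355278e+01,
       -5.24091942e-02,  1.67777814e-02,  1.20867508e-04]), 'tcp_pos': array([ 171.31291942, -703.98104131,  225.77865265]), 'tcp_rot': array([-3.14007371e+00,  1.71110083e-04,  2.38812481e-01]), 'contact_force': array([ 0.00890816,  0.27799426, -1.06567102]), 'torque': array([-0.02132885, -0.00673853,  0.00301803]), 'grip_force': 0.0, 'gripper_width': 92.77169347197028} 8.0
side [[440.9, 0.0, 317.5], [0.0, 440.9, 200.4], [0.0, 0.0, 1.0]] [[-0.939, -0.133, 0.318, 120.1], [-0.344, 0.416, -0.842, 1100.083], [-0.02, -0.9, -0.436, 674.706], [0.0, 0.0, 0.0, 1.0]]
top [[514.9, 0.0, 315.0], [0.0, 514.9, 191.8], [0.0, 0.0, 1.0]] [[0.006, -0.991, 0.135, 343.586], [-1.0, -0.006, -0.002, -9.505], [0.003, -0.135, -0.991, 1424.885], [0.0, 0.0, 0.0, 1.0]]
```

View pics/top0.png

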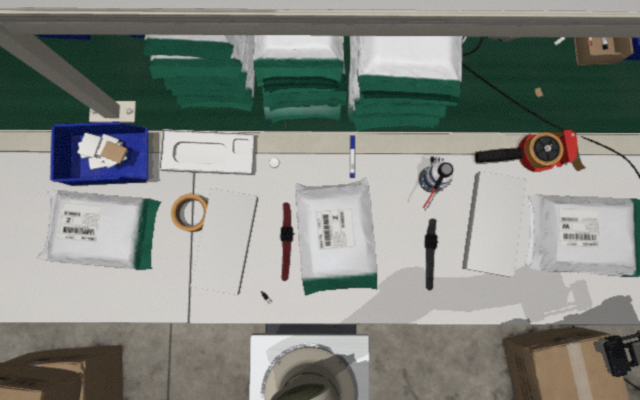

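View pics/side0.png

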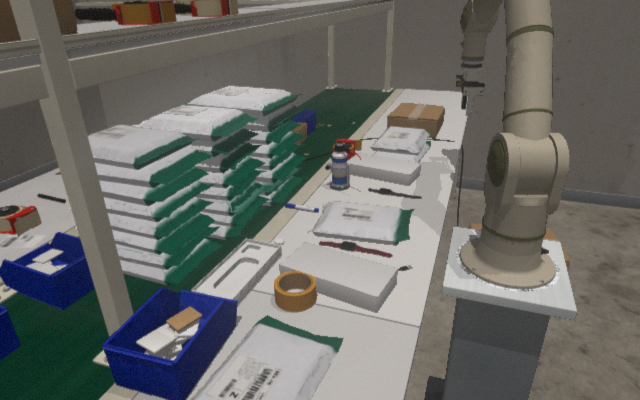

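The top view shows the duster near (437,175) with a red tube pointing down-left to about (428,206), and the black watch along column ~431, rows 220–290, with its case near (431,241). The side view shows the can at (340,167). I'll zoom in and measure.

```bash
cat > h.py <<'E'
import numpy as np,cv2
from cell import r
def look(n):
    p,d=r.camera(n); return p,d,r.get_calibration(n)
def cloud(d,c):
    K=c["intrinsics"];T=np.array(c["world_from_camera"]);v,u=np.indices(d.shape)
    X=np.stack([(u-K[0][2])/K[0][0]*d,(v-K[1][2])/K[1][1]*d,d],-1)
    W=X@T[:3,:3].T+T[:3,3]; W[d==0]=np.nan; return W
def ray(u,v,z,c):
    K=np.array(c["intrinsics"]);T=np.array(c["world_from_camera"])
    w=T[:3,:3]@np.linalg.solve(K,[u,v,1.]);o=T[:3,3]; return o+w*(z-o[2])/w[2]
def tri(c1,p1,c2,p2):
    A=[];b=[]
    for c,p in((c1,p1),(c2,p2)):
        K=np.array(c["intrinsics"]);T=np.array(c["world_from_camera"]);w=T[:3,:3]@np.linalg.solve(K,[p[0],p[1],1.]);w/=np.linalg.norm(w)
        P=np.eye(3)-np.outer(w,w);A.append(P);b.append(P@T[:3,3])
    x=np.linalg.lstsq(np.vstack(A),np.hstack(b),rcond=None)[0]
    return x,np.abs(np.vstack(A)@x-np.hstack(b)).max()
E
python3 - <<'E'
from h import *
ims=[]
for n,(u0,v0,u1,v1) in (("top",(395,140,475,300)),("side",(310,130,430,210))):
    p=np.load(n+"_p.npy");d=np.load(n+"_d.npy");c=r.get_calibration(n);W=cloud(d,c)
    s=5 if n=="side" else 5
    q=p[v0:v1,u0:u1,::-1]
    if n=="top": q=q[:115]
    cv2.imwrite(f"pics/{n}crop.png",cv2.resize(q,None,fx=s,fy=s,interpolation=cv2.INTER_CUBIC))
    hsv=cv2.cvtColor(p,cv2.COLOR_RGB2HSV); P=p.astype(int)
    red=(P[...,0]>110)&(P[...,0]-P[...,1]>50)&(P[...,0]-P[...,2]>50)
    b=np.zeros(red.shape,bool);b[v0:v1,u0:u1]=1
    ys,xs=np.where(red&b);print(n,"red",[(x,y,*np.round(W[y,x]).tolist()) for x,y in zip(xs,ys)][:60])
    blk=(P.max(-1)<60)&b
    nb,l,st,ce=cv2.connectedComponentsWithStats(blk.astype(np.uint8))
    for i in range(1,nb):
        if st[i,4]>20: print(n,"black",st[i].tolist(),ce[i].round(1),np.nanmedian(W[l==i],0).round(),np.nanpercentile(W[l==i],[2,98],axis=0).round().tolist())
E
```

```text
top red [(np.int64(433), np.int64(189), 525.0, -306.0, 157.0), (np.int64(434), np.int64(189), 525.0, -309.0, 153.0), (np.int64(435), np.int64(189), 525.0, -311.0, 154.0), (np.int64(433), np.int64(190), 523.0, -307.0, 152.0), (np.int64(434), np.int64(190), 523.0, -309.0, 152.0), (np.int64(435), np.int64(190), 540.0, -341.0, 30.0), (np.int64(432), np.int64(191), 520.0, -304.0, 153.0), (np.int64(433), np.int64(191), 520.0, -306.0, 153.0), (np.int64(434), np.int64(191), 540.0, -342.0, 11.0), (np.int64(432), np.int64(192), 518.0, -305.0, 149.0), (np.int64(433), np.int64(192), 539.0, -342.0, 0.0), (np.int64(431), np.int64(193), 515.0, -301.0, 153.0), (np.int64(432), np.int64(193), 516.0, -305.0, 150.0), (np.int64(431), np.int64(194), 513.0, -301.0, 154.0), (np.int64(432), np.int64(194), 533.0, -339.0, 1.0), (np.int64(430), np.int64(195), 510.0, -299.0, 153.0), (np.int64(431), np.int64(195), 510.0, -301.0, 154.0), (np.int64(430), np.int64(196), 508.0, -300.0, 149.0), (np.int64(431), np.int64(196), 527.0, -336.0, -1.0), (np.int64(429), np.int64(197), 505.0, -297.0, 150.0), (np.int64(430), np
[... 4348 characters left out ...]
52), 620.0, -715.0, 3.0), (np.int64(354), np.int64(153), 510.0, -302.0, 152.0), (np.int64(355), np.int64(153), 505.0, -298.0, 153.0), (np.int64(356), np.int64(153), 502.0, -299.0, 153.0), (np.int64(354), np.int64(154), 616.0, -686.0, 4.0)]
side black [310, 130, 24, 40, 498] [319.4 147.1] [ 804. -765.  -12.] [[737.0, -1026.0, -16.0], [922.0, -543.0, -5.0]]
side black [331, 130, 7, 9, 22] [334.3 133.5] [ 811. -998.  -12.] [[777.0, -1049.0, -16.0], [840.0, -933.0, -9.0]]
side black [335, 143, 16, 9, 94] [342.3 147.7] [ 571. -326.  154.] [[534.0, -673.0, 53.0], [646.0, -313.0, 164.0]]
side black [378, 189, 13, 5, 43] [384.3 191.1] [ 402. -323.   12.] [[383.0, -340.0, 8.0], [421.0, -312.0, 15.0]]
```

View pics/topcrop.png

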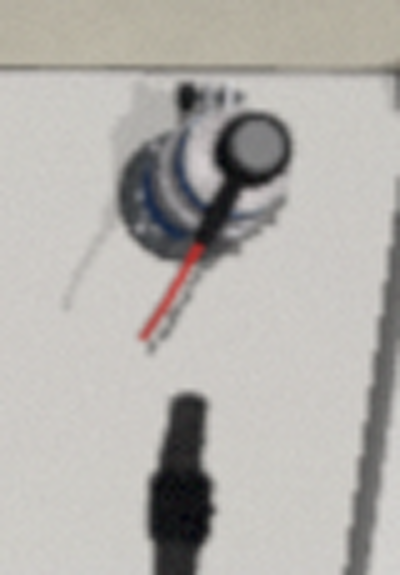

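View pics/sidecrop.png

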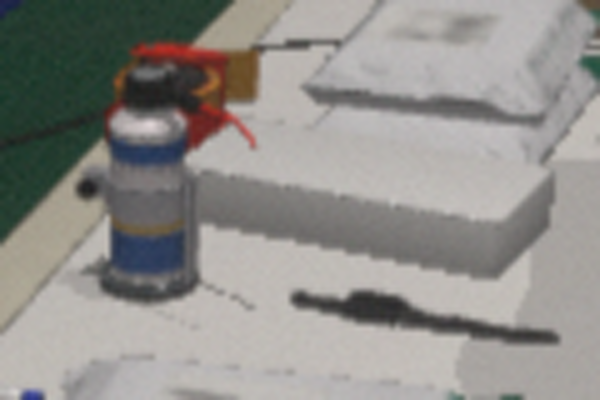

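The top crop shows the grey head top centred at crop (253,143), i.e. px (445.2,168.2), and the red tube end at px (423.2,207.2). In the side crop the cap top is at about px (340,144) and the tube end at px (360.2,158.6). The nozzle points toward the robot and to its left, so anticlockwise takes it toward -y. Next I triangulate and measure the watch.

```bash
python3 - <<'E'
from h import *
ct,cs=r.get_calibration("top"),r.get_calibration("side")
for n,a,b,z in(("head",(445.2,168.2),(340,144),163),("tip",(423.2,207.2),(360.2,158.6),136.5)):
    print(n,*tri(ct,a,cs,b),ray(*a,z,ct).round(1),ray(*b,z,cs).round(1))
p=np.load("top_p.npy").astype(int);d=np.load("top_d.npy");W=cloud(d,ct)
# head top by depth
m=(np.abs(W[...,0]-577)<30)&(np.abs(W[...,1]+325)<30)&(W[...,2]>158);print("head depth",np.nanmedian(W[m],0),m.sum(), [(np.nanmin(W[m][:,i])+np.nanmax(W[m][:,i]))/2 for i in (0,1)])
# can base/axis foot
m=(p.max(-1)<75);m[:210]=0;m[300:]=0;m[:,:415]=0;m[:,450:]=0
nb,l,st,ce=cv2.connectedComponentsWithStats(m.astype(np.uint8));i=1+st[1:,4].argmax();print(st[i])
ys,xs=np.where(l==i);X=np.array([ray(u,v,5,ct)[:2] for u,v in zip(xs,ys)])
print("depth z",np.nanmedian(W[l==i][:,2]))
c,(w,h),a=cv2.minAreaRect(X.astype(np.float32));print("rect",c,w,h,a)
mu=X.mean(0);e=np.linalg.svd(X-mu)[2][0];e*=np.sign(e[0]);nrm=np.array([-e[1],e[0]])
s=(X-mu)@e;t=(X-mu)@nrm;print("ends",mu+e*s.min(),mu+e*s.max(),"len",np.ptp(s),"ang",np.degrees(np.arctan2(e[1],e[0])))
for k in np.arange(s.min(),s.max(),6):
    q=t[(s>=k)&(s<k+6)];print(round(k-s.min()),q.min().round(1),q.max().round(1),end=" | ")
P=np.load("side_p.npy").astype(int);m=(P.max(-1)<75);m[:180]=0;m[215:]=0;m[:,:360]=0;m[:,426:]=0
nb,l,st,ce=cv2.connectedComponentsWithStats(m.astype(np.uint8));i=1+st[1:,4].argmax();print(st[i])
ys,xs=np.where(l==i)
L=(xs.min(),ys[xs==xs.min()].mean());R=(xs.max(),ys[xs==xs.max()].mean());print("side ends",ray(*L,3,cs),ray(*R,3,cs))
# heights across two views: strap ends
ys2,xs2=np.where(cv2.inRange(np.load("top_p.npy"),(0,0,0),(75,75,75))[210:300,415:450]>0);ys2+=210;xs2+=415
T=(xs2[ys2==ys2.min()].mean(),ys2.min());B=(xs2[ys2==ys2.max()].mean(),ys2.max());print(tri(ct,T,cs,L),tri(ct,B,cs,R))
E
```

```text
head [ 573.48012372 -335.29468485  167.70308522] 1.9683564680798327 [ 576.4 -336.   163. ] [ 575.5 -348.5  163. ]
tip [ 481.57168362 -283.60029785  140.55757801] 0.7707111978194803 [ 481.2 -284.6  136.5] [ 485.1 -294.   136.5]
head depth [ 574.37724718 -335.65016234  162.40573021] 163 [np.float64(571.3364076757277), np.float64(-335.5658450287152)]
[425 219  12  71 551]
depth z 5.371446994467533
rect (367.376220703125, -329.89013671875) 30.28303337097168 190.90553283691406 88.66770935058594
ends [ 272.01856595 -322.05768063] [ 462.91981022 -334.96115355] len 191.33683564895117 ang -3.866877392120431
0 -6.6 4.3 | 6 -9.2 7.3 | 12 -8.9 7.5 | 18 -8.7 7.9 | 24 -8.4 8.1 | 30 -8.2 8.3 | 36 -7.9 8.6 | 42 -7.6 8.9 | 48 -7.4 6.4 | 54 -7.2 6.7 | 60 -9.4 6.9 | 66 -9.3 7.1 | 72 -9.1 7.5 | 78 -8.9 10.5 | 84 -8.6 10.7 | 90 -8.3 11.0 | 96 -8.1 11.2 | 102 -7.8 11.6 | 108 -10.3 11.8 | 114 -15.5 14.8 | 120 -15.4 15.0 | 126 -15.0 15.4 | 132 -14.8 15.6 | 138 -14.6 15.9 | 144 -14.4 13.2 | 150 -8.6 10.8 | 156 -8.3 11.0 | 162 -8.1 8.6 | 168 -7.8 6.2 | 174 -7.6 6.4 | 180 -10.1 3.9 | 186 -9.9 4.0 | [369 189  52   9 118]
side ends [ 462.06731153 -343.12960654    3.        ] [ 275.60998051 -331.04600644    3.        ]
(array([ 461.72208786, -337.7943299 ,    5.42148514]), np.float64(0.8730815898202877)) (array([ 273.46168957, -322.72823418,    7.09043472]), np.float64(1.224816355172635))
```

```bash
cat > g.py <<'E'
import sys;from h import *
# need.py x y z yawdeg : tool-axis shift (units of 80mm) and turn (units of 180deg)
o=r.get_obs();p=o["tcp_pos"];y=o["tcp_rot"][2]
t=list(map(float,sys.argv[1:5]));d=np.array(t[:3])-p
print("t",round(o["time"],2),"pos",p.round(1),"yaw",np.degrees(y).round(1),"F",o["contact_force"].round(1),"w",round(o["gripper_width"],1))
print("need",((np.cos(y)*d[0]+np.sin(y)*d[1])/80).round(3),((np.sin(y)*d[0]-np.cos(y)*d[1])/80).round(3),(-d[2]/80).round(3),"turn",(-(t[3]-np.degrees(y))/180).round(4))
E
m="python3 -m handwheel"
$m '[0.47,-0.3,0,0,0.94,-0.6,0,0]' 26
$m '[0.47,-0.3,0,0,0.94,-0.6,0,0]'
$m '[0.47,-0.3,0,0,0.94,-0.6,0,0]'
$m '[0.47,-0.3,0,0,0.94,-0.6,0,0]'
$m '[0.47,-0.3,0,0,0.94,-0.6,0,0]'
$m '[0.47,-0.3,0,0.08,0.94,-0.6,0,0.16,0.94,-0.6,0,0.236,0.94,-0.6,0,0.236,0.94,-0.6,0,0.236]'
python3 g.py 542.2 -317.7 226 -28.8
```

```text
time: 0.35
tcp_pos: [233.3, -639.1, 225.9]
tcp_rot: [-3.141, 0.0, 0.238]
contact_force: [0.3, 1.0, 0.3]
gripper_width: 77.2
grip_force: 0.0
time: 0.6
tcp_pos: [295.7, -574.3, 226.3]
tcp_rot: [-3.141, 0.0, 0.239]
contact_force: [1.1, 0.7, 0.3]
gripper_width: 57.4
grip_force: 0.0
time: 0.85
tcp_pos: [357.4, -509.9, 226.3]
tcp_rot: [-3.141, 0.0, 0.239]
contact_force: [-0.5, -0.2, 0.3]
gripper_width: 37.7
grip_force: 0.0
time: 1.1
tcp_pos: [419.1, -445.5, 226.4]
tcp_rot: [-3.141, 0.0, 0.239]
contact_force: [-0.1, -0.3, -0.3]
gripper_width: 26.5
grip_force: 0.0
time: 1.35
tcp_pos: [480.8, -381.1, 226.3]
tcp_rot: [-3.141, 0.0, 0.239]
contact_force: [0.2, 0.0, -1.2]
gripper_width: 26.0
grip_force: 0.0
time: 1.98
tcp_pos: [541.7, -317.5, 226.2]
tcp_rot: [3.141, 0.001, -0.501]
contact_force: [0.0, 0.0, 0.2]
gripper_width: 26.3
grip_force: 0.0
t 1.98 pos [ 541.7 -317.5  226.2] yaw -28.7 F [0.  0.  0.2] w 26.3
need 0.007 -0.0 0.003 turn 0.0006
```

```bash
m="python3 -m handwheel"
$m '[0.007,0,0.4,0,0.007,0,0.7,0,0.007,0,0.73,0,0.007,0,0.76,0]'
$m '[0,0,0.02,0,0,0,0.04,0]'
python3 g.py 542.2 -317.7 152 -28.8
```

```text
time: 2.48
tcp_pos: [542.4, -318.6, 166.3]
tcp_rot: [-3.142, -0.001, -0.501]
contact_force: [0.4, -0.8, 0.4]
gripper_width: 25.7
grip_force: 0.0
time: 2.72
tcp_pos: [542.5, -318.4, 163.3]
tcp_rot: [-3.142, -0.001, -0.502]
contact_force: [-0.2, 0.2, 0.1]
gripper_width: 26.1
grip_force: 0.0
t 2.73 pos [ 542.5 -318.4  163.3] yaw -28.8 F [-0.2  0.2  0.1] w 26.1
need -0.008 -0.005 0.141 turn 0.0001
```

```bash
m="python3 -m handwheel"
cat > chk.py <<'E'
from h import *
o=r.get_obs();y=o["tcp_rot"][2];F=o["contact_force"];f=F[0]*np.sin(y)-F[1]*np.cos(y)
print(round(o["time"],2),"yaw",round(np.degrees(y),1),"ft",round(f,1),"F",F.round(1),"tz",o["torque"].round(2),flush=True)
raise SystemExit(int(f<-4.5))
E
$m '[-0.008,-0.005,0.07,0,-0.008,-0.005,0.141,0,-0.008,-0.005,0.141,0]' 20 >/dev/null; python3 chk.py
$m '[0.0014,0.0373,0,-0.025,0.0058,0.0743,0,-0.05,0.0058,0.0743,0,-0.05]' >/dev/null; python3 chk.py && 
$m '[0.0001,0.0062,0,-0.0042,0.0002,0.0124,0,-0.0083]' >/dev/null && python3 chk.py && 
$m '[0.0001,0.0062,0,-0.0042,0.0002,0.0124,0,-0.0083]' >/dev/null && python3 chk.py && 
$m '[0.0001,0.0062,0,-0.0042,0.0002,0.0124,0,-0.0083]' >/dev/null && python3 chk.py && 
$m '[0.0001,0.0062,0,-0.0042,0.0002,0.0124,0,-0.0083]' >/dev/null && python3 chk.py && 
$m '[0.0001,0.0062,0,-0.0042,0.0002,0.0124,0,-0.0083]' >/dev/null && python3 chk.py && 
$m '[0.0001,0.0062,0,-0.0042,0.0002,0.0124,0,-0.0083]' >/dev/null && python3 chk.py
python3 g.py 542.2 -317.7 152 -28.8
```

```text
3.1 yaw -28.8 ft -0.1 F [ 0.2 -0.  -0.3] tz [ 0.01  0.05 -0.  ]
3.48 yaw -19.8 ft -0.4 F [ 0.1  0.4 -0. ] tz [0.04 0.06 0.01]
3.73 yaw -18.3 ft -1.4 F [0.1 1.4 0.1] tz [ 0.22 -0.07 -0.02]
3.98 yaw -16.8 ft -0.4 F [ 0.4  0.3 -0.2] tz [ 0.32 -0.   -0.01]
4.22 yaw -15.3 ft -0.6 F [ 0.4  0.5 -0.5] tz [ 0.31 -0.03 -0.01]
4.47 yaw -13.8 ft -0.6 F [-0.7  0.8  0.7] tz [ 0.35  0.09 -0.01]
4.72 yaw -12.3 ft -2.4 F [0.2 2.4 0.8] tz [ 0.37  0.14 -0.  ]
4.97 yaw -10.8 ft -1.3 F [-0.5  1.5  0.5] tz [ 0.38  0.17 -0.04]
t 4.97 pos [ 537.8 -328.7  151.3] yaw -10.8 F [-0.5  1.5  0.5] w 20.0
need 0.029 -0.145 -0.009 turn 0.1001
```

```bash
m="python3 -m handwheel"
sed -i 's/int(f<-4.5)/int(f<-4.5 or np.hypot(*o["torque"][:2])>0.9)/' chk.py
$m '[0.0001,0.0062,0,-0.0042,0.0002,0.0124,0,-0.0083]' >/dev/null && python3 chk.py && 
$m '[0.0001,0.0062,0,-0.0042,0.0002,0.0124,0,-0.0083]' >/dev/null && python3 chk.py && 
$m '[0.0001,0.0062,0,-0.0042,0.0002,0.0124,0,-0.0083]' >/dev/null && python3 chk.py && 
$m '[0.0001,0.0062,0,-0.0042,0.0002,0.0124,0,-0.0083]' >/dev/null && python3 chk.py && 
$m '[0.0001,0.0062,0,-0.0042,0.0002,0.0124,0,-0.0083]' >/dev/null && python3 chk.py && 
$m '[0.0001,0.0062,0,-0.0042,0.0002,0.0124,0,-0.0083]' >/dev/null && python3 chk.py && 
$m '[0.0001,0.0062,0,-0.0042,0.0002,0.0124,0,-0.0083]' >/dev/null && python3 chk.py && 
$m '[0.0001,0.0062,0,-0.0042,0.0002,0.0124,0,-0.0083]' >/dev/null && python3 chk.py && 
$m '[0.0001,0.0062,0,-0.0042,0.0002,0.0124,0,-0.0083]' >/dev/null && python3 chk.py && 
$m '[0.0001,0.0062,0,-0.0042,0.0002,0.0124,0,-0.0083]' >/dev/null && python3 chk.py && 
$m '[0.0001,0.0062,0,-0.0042,0.0002,0.0124,0,-0.0083]' >/dev/null && python3 chk.py && 
$m '[0.0001,0.0062,0,-0.0042,0.0002,0.0124,0,-0.0083]' >/dev/null && python3 chk.py && 
$m '[0.0001,0.0062,0,-0.0042,0.0002,0.0124,0,-0.0083]' >/dev/null && python3 chk.py && 
$m '[0.0001,0.0062,0,-0.0042,0.0002,0.0124,0,-0.0083]' >/dev/null && python3 chk.py && 
$m '[0.0001,0.0062,0,-0.0042,0.0002,0.0124,0,-0.0083]' >/dev/null && python3 chk.py && 
$m '[0.0001,0.0062,0,-0.0042,0.0002,0.0124,0,-0.0083]' >/dev/null && python3 chk.py
python3 g.py 542.2 -317.7 152 -28.8
```

```text
5.22 yaw -9.3 ft -1.3 F [-1.   1.4  0.1] tz [ 0.39  0.12 -0.02]
5.47 yaw -7.8 ft -1.7 F [-0.9  1.9  0.4] tz [ 0.37  0.11 -0.01]
5.72 yaw -6.3 ft -0.7 F [-0.8  0.8 -0.9] tz [0.37 0.11 0.03]
5.97 yaw -4.8 ft -1.3 F [-0.2  1.3 -0.9] tz [0.33 0.19 0.01]
6.22 yaw -3.3 ft -1.5 F [-0.8  1.6 -0. ] tz [ 0.3   0.16 -0.  ]
6.47 yaw -1.8 ft -2.6 F [0.  2.6 0.6] tz [ 0.35  0.17 -0.01]
6.72 yaw -0.3 ft -1.6 F [-1.   1.6  0.3] tz [0.3  0.21 0.  ]
6.97 yaw 1.2 ft -2.9 F [ 0.5  2.9 -0.1] tz [ 0.64  0.15 -0.01]
7.22 yaw 2.7 ft -5.8 F [-0.9  5.8  0.3] tz [ 1.34  0.11 -0.08]
t 7.22 pos [ 537.4 -336.7  151.2] yaw 2.7 F [-0.9  5.8  0.3] w 20.3
need 0.071 -0.234 -0.01 turn 0.175
```

The firm stop is felt (5.8 N, torque rise), after roughly 19° of swing. I back off, lift, move above the strap and look again.

```bash
m="python3 -m handwheel"
$m '[0,-0.025,0,0,0,-0.05,0,0,0,-0.05,0,0]' ; python3 chk.py
$m '[0,0,-0.1,0,0,0,-0.5,0,0,0,-0.9,0]' 50 >/dev/null
$m '[-0.5,0,0,0,-1,0,0,0]' >/dev/null
$m '[-0.5,0,0,0,-1,0,0,0]' >/dev/null
$m '[-0.4,-0.1,0,0.02,-0.81,-0.15,0,0.03,-0.81,-0.15,0,0.03]' >/dev/null
python3 g.py 312.6 -325.7 9.5 -3
python3 - <<'E'
from h import *
p,d,c=look("top");np.save("t1.npy",p);np.save("t1d.npy",d)
cv2.imwrite("pics/top1.png",cv2.resize(p[140:300,390:490,::-1],None,fx=3.7,fy=3.7,interpolation=cv2.INTER_CUBIC))
P=p.astype(int);red=(P[...,0]>110)&(P[...,0]-P[...,1]>50)&(P[...,0]-P[...,2]>50)
ys,xs=np.where(red);k=(xs>400)&(xs<460)&(ys>170)&(ys<230);print(list(zip(xs[k],ys[k])))
E
```

```text
time: 7.6
tcp_pos: [537.2, -334.0, 151.5]
tcp_rot: [3.141, -0.0, 0.045]
contact_force: [0.5, 0.1, -0.8]
gripper_width: 20.0
grip_force: 0.0
7.6 yaw 2.6 ft -0.1 F [ 0.5  0.1 -0.8] tz [0.02 0.03 0.01]
t 8.85 pos [ 309.8 -331.9  224.1] yaw -3.0 F [-0.   0.1  0. ] w 49.9
need 0.031 -0.079 2.682 turn 0.0003
[(np.int64(441), np.int64(192)), (np.int64(442), np.int64(192)), (np.int64(441), np.int64(193)), (np.int64(442), np.int64(193)), (np.int64(441), np.int64(194)), (np.int64(442), np.int64(194)), (np.int64(441), np.int64(195)), (np.int64(442), np.int64(195)), (np.int64(441), np.int64(196)), (np.int64(442), np.int64(196)), (np.int64(441), np.int64(197)), (np.int64(442), np.int64(197)), (np.int64(441), np.int64(198)), (np.int64(440), np.int64(199)), (np.int64(441), np.int64(199)), (np.int64(440), np.int64(200)), (np.int64(441), np.int64(200)), (np.int64(440), np.int64(201)), (np.int64(441), np.int64(201)), (np.int64(440), np.int64(202)), (np.int64(441), np.int64(202)), (np.int64(440), np.int64(203)), (np.int64(441), np.int64(203)), (np.int64(440), np.int64(204)), (np.int64(441), np.int64(204)), (np.int64(440), np.int64(205)), (np.int64(439), np.int64(206)), (np.int64(440), np.int64(206)), (np.int64(439), np.int64(207)), (np.int64(440), np.int64(207)), (np.int64(439), np.int64(208)), (np.int64(440), np.int64(208)), (np.int64(438), np.int64(209)), (np.int64(439), np.int64(209)), (np.int64(438), np.int64(210)), (np.int64(439), np.int64(210)), (np.int64(438), np.int64(211)), (np.int64(439), np.int64(211)), (np.int64(438), np.int64(212))]
```

View pics/top1.png

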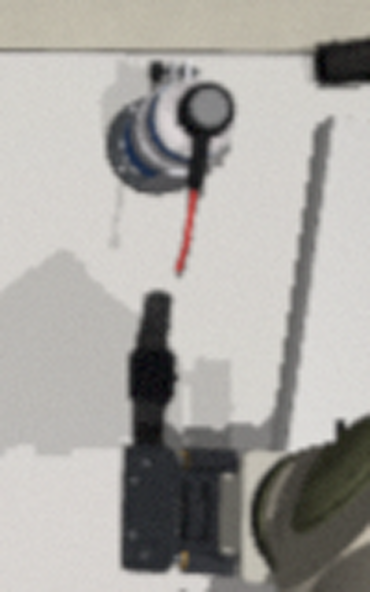

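The tube now ends at px (438.2,212.5), so the tip is at about (467,-322), 109 mm from the axis as it should be. Next I grasp the long strap end near the bench.

```bash
m="python3 -m handwheel"
$m '[0.031,-0.079,0.5,0,0.031,-0.079,1,0]' >/dev/null
$m '[0,0,0.5,0,0,0,0.95,0]' >/dev/null
$m '[0,0,0.4,0,0,0,0.65,0,0,0,0.7,0,0,0,0.7,0]'
python3 g.py 312.6 -325.7 9.5 -3.5
```

```text
time: 9.9
tcp_pos: [316.6, -326.0, 10.4]
tcp_rot: [3.142, -0.001, -0.047]
contact_force: [1.2, 0.4, 0.3]
gripper_width: 49.6
grip_force: 0.0
t 9.9 pos [ 316.6 -326.    10.4] yaw -2.7 F [1.2 0.4 0.3] w 49.6
need -0.05 -0.002 0.012 turn 0.0044
```

```bash
m="python3 -m handwheel"
$m '[0,0,0.012,0,0,0,0.012,0,0,0,0.012,0,0,0,0.012,0,0,0,0.012,0,0,0,0.012,0]' 0 15
python3 - <<'E'
from h import *
y=np.radians(20);R=np.array([[np.cos(y),-np.sin(y)],[np.sin(y),np.cos(y)]])
f=np.array([467,-322.]);print("grip goal",f-R@[86,1.5])
E
python3 g.py 386.7 -352.8 9.5 20
```

```text
time: 10.65
tcp_pos: [314.8, -325.7, 10.4]
tcp_rot: [3.141, -0.0, -0.049]
contact_force: [0.1, -0.4, 0.2]
gripper_width: 23.3
grip_force: 15.0
grip goal [ 386.69946483 -352.82327126]
t 10.65 pos [ 314.8 -325.7   10.4] yaw -2.8 F [ 0.1 -0.4  0.2] w 23.3
need 0.914 0.295 0.012 turn -0.1266
```

```bash
m="python3 -m handwheel"
$m '[0.09,0.03,0,-0.02,0.18,0.06,0,-0.04,0.27,0.09,0,-0.06,0.36,0.12,0,-0.08,0.45,0.15,0,-0.1,0.54,0.18,0,-0.12,0.63,0.22,0,-0.131,0.72,0.25,0,-0.131,0.8,0.28,0,-0.131,0.85,0.295,0,-0.131,0.891,0.304,0,-0.131,0.891,0.304,0,-0.131]'
python3 g.py 384.8 -353.5 9.5 20
python3 - <<'E'
from h import *
p,d,c=look("top");np.save("t2.npy",p)
cv2.imwrite("pics/top2.png",cv2.resize(p[150:290,390:490,::-1],None,fx=4,fy=4,interpolation=cv2.INTER_CUBIC))
E
```

```text
time: 12.15
tcp_pos: [385.2, -353.6, 10.4]
tcp_rot: [3.141, -0.0, 0.363]
contact_force: [-1.7, -0.7, 4.5]
gripper_width: 23.2
grip_force: 15.0
t 12.15 pos [ 385.2 -353.6   10.4] yaw 20.8 F [-1.7 -0.7  4.5] w 23.2
need -0.004 -0.003 0.011 turn 0.0044
```

View pics/top2.png

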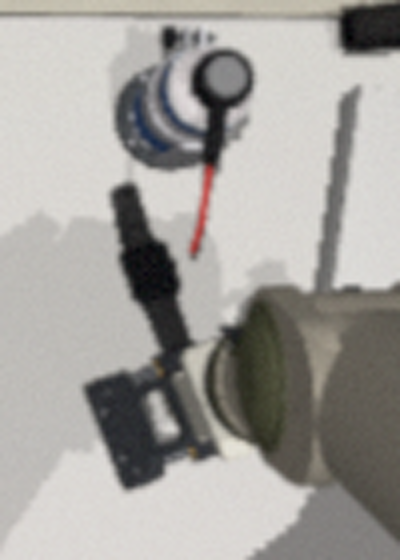

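The watch is turned, with its case centre at px (427.1,217.1) and the tube end at px (438.4,213.7); the two heights differ, so I work out the actual offset.

```bash
python3 - <<'E'
from h import *
c=r.get_calibration("top");p=np.load("t2.npy").astype(int)
print("tip",ray(438.4,213.5,136.5,c).round(1),"axis",ray(445.2,168.5,163,c).round(1))
m=(p.max(-1)<32).astype(np.uint8);m[:200]=0;m[235:]=0;m[:,:412]=0;m[:,442:]=0
m=cv2.morphologyEx(m,cv2.MORPH_OPEN,np.ones((3,3)))
nb,l,st,ce=cv2.connectedComponentsWithStats(m)
for i in range(1,nb):
    ys,xs=np.where(l==i);q=np.array([ray(u,v,10,c)[:2] for u,v in zip(xs,ys)],np.float32)
    print(st[i],ce[i],ray(*ce[i],11,c).round(1),cv2.minAreaRect(q))
# strap axis direction from short end mask
m=(p.max(-1)<75);m[:195]=0;m[238:]=0;m[:,:412]=0;m[:,437:]=0
ys,xs=np.where(m);k=(ys<212);q=np.array([ray(u,v,5,c)[:2] for u,v in zip(xs[k],ys[k])])
k2=ys>226;q2=np.array([ray(u,v,5,c)[:2] for u,v in zip(xs[k2],ys[k2])])
print("short end",q.mean(0),q[:,0].max(),"long",q2.mean(0), "yaw",np.degrees(np.arctan2(*(q.mean(0)-q2.mean(0))[::-1])))
E
```

```text
tip [ 465.5 -322.5  136.5] axis [ 575.6 -336.   163. ]
[422 211  12  14 130] [427.26153846 217.64615385] [ 465.8 -322.    11. ] ((466.1612854003906, -322.1990966796875), (38.9804801940918, 27.617929458618164), 12.661362648010254)
short end [ 501.72345499 -311.32365681] 523.7873333208767 long [ 427.70420173 -334.77062261] yaw 17.576560058863592
```

Glass (466,-322) and tip (466,-322) coincide. I release, lift and recheck.

```bash
m="python3 -m handwheel"
$m '[0,0,0,0,0,0,0,0,0,0,0,0,0,0,0,0]' 48
$m '[0,0,-0.05,0,0,0,-0.4,0,0,0,-0.95,0]' >/dev/null
$m '[0,0,-0.5,0,0,0,-1,0]' >/dev/null
$m '[0,0,-0.4,0,0,0,-0.8,0,0,0,-0.8,0]' 0 >/dev/null
python3 g.py 575.6 -336 226 0
cat > w.py <<'E'
from h import *
import sys
pp,d,c=look("top");np.save("t3.npy",pp);p=pp.astype(int)
m=(p.max(-1)<32).astype(np.uint8);m[:200]=0;m[235:]=0;m[:,:412]=0;m[:,437]=0;m[:,442:]=0
m=cv2.morphologyEx(m,cv2.MORPH_OPEN,np.ones((3,3)))
nb,l,st,ce=cv2.connectedComponentsWithStats(m)
for i in range(1,nb):
    if st[i,4]>30:print(st[i],ray(*ce[i],11,c).round(1))
red=(p[...,0]>110)&(p[...,0]-p[...,1]>50)&(p[...,0]-p[...,2]>50)
ys,xs=np.where(red);k=(xs>420)&(xs<460)&(ys>185)&(ys<220)
if k.any(): v=ys[k].max();print("red end",xs[k][ys[k]==v].mean(),v,ray(xs[k][ys[k]==v].mean(),v+.7,136.5,c).round(1))
cv2.imwrite("pics/"+sys.argv[1],cv2.resize(pp[150:290,390:490,::-1],None,fx=4,fy=4,interpolation=cv2.INTER_CUBIC))
E
python3 w.py top3.png
```

```text
time: 12.7
tcp_pos: [384.9, -353.3, 10.3]
tcp_rot: [3.142, -0.0, 0.363]
contact_force: [-0.6, 0.2, 0.8]
gripper_width: 47.7
grip_force: 0.0
t 13.7 pos [ 385.5 -353.9  232.7] yaw 20.8 F [-0.  -0.3 -0.1] w 22.5
need 2.301 0.633 0.084 turn 0.1154
[422 211  12  15 136] [ 465.7 -322.1   11. ]
red end 438.0 212 [ 467.6 -321.5  136.5]
```

```bash
m="python3 -m handwheel"
$m '[0.38,0.105,0,0,0.767,0.211,0,0]' >/dev/null
$m '[0.38,0.105,0,0,0.767,0.211,0,0]' >/dev/null
$m '[0.38,0.105,0,0.06,0.767,0.211,0.08,0.115,0.767,0.211,0.08,0.115,0.767,0.211,0.08,0.115]' >/dev/null
$m '[0,0,0.3,0,0,0,0.5,0,0,0,0.62,0,0,0,0.62,0]'
python3 g.py 575.6 -336 171 0
```

```text
time: 15.25
tcp_pos: [574.2, -335.4, 173.7]
tcp_rot: [-3.141, 0.001, 0.002]
contact_force: [-0.6, 0.1, -0.4]
gripper_width: 0.3
grip_force: 0.0
t 15.25 pos [ 574.2 -335.4  173.7] yaw 0.1 F [-0.6  0.1 -0.4] w 0.3
need 0.017 0.007 0.034 turn 0.0005
```

```bash
m="python3 -m handwheel"
cat > f.py <<'E'
from h import *
import sys
o=r.get_obs();F=o["contact_force"];print(round(o["time"],2),"z",o["tcp_pos"].round(1),"F",F.round(1),flush=True)
raise SystemExit(int(F[2]>float(sys.argv[1])))
E
$m '[0.012,0.005,0.015,0,0.012,0.005,0.025,0]' >/dev/null; python3 f.py 9 &&
$m '[0,0,0.006,0,0,0,0.0125,0]' >/dev/null && python3 f.py 9 &&
$m '[0,0,0.006,0,0,0,0.0125,0]' >/dev/null && python3 f.py 9 &&
$m '[0,0,0.006,0,0,0,0.0125,0]' >/dev/null && python3 f.py 9 &&
$m '[0,0,0.006,0,0,0,0.0125,0]' >/dev/null && python3 f.py 9 &&
$m '[0,0,0.006,0,0,0,0.0125,0]' >/dev/null && python3 f.py 9
```

```text
15.5 z [ 576.2 -335.9  172.9] F [ 0.3 -0.7 -0.1]
15.75 z [ 575.9 -335.8  171.5] F [ 0.  -0.1 -0.2]
16.0 z [ 575.9 -335.8  170.6] F [-1.1  0.7  2.5]
16.25 z [ 575.9 -335.8  169.5] F [-0.7 -0.   4.2]
16.5 z [ 575.9 -335.8  168.5] F [-2.3 -0.3  4.5]
16.75 z [ 575.9 -335.8  167.5] F [-0.9  0.7  5.5]
```

```bash
m="python3 -m handwheel"
$m '[0,0,0.006,0,0,0,0.0125,0]' >/dev/null && python3 f.py 9.5 &&
$m '[0,0,0.006,0,0,0,0.0125,0]' >/dev/null && python3 f.py 9.5 &&
$m '[0,0,0.006,0,0,0,0.0125,0]' >/dev/null && python3 f.py 9.5 &&
$m '[0,0,0.003,0,0,0,0.006,0]' >/dev/null && python3 f.py 9.5 &&
$m '[0,0,0.003,0,0,0,0.006,0]' >/dev/null && python3 f.py 9.5
$m '[0,0,0,0,0,0,0,0,0,0,0,0,0,0,0,0]' >/dev/null; python3 f.py 20
```

```text
17.0 z [ 575.9 -335.8  166.5] F [-0.3 -0.   7.2]
17.25 z [ 575.9 -335.8  165.6] F [-1.   0.2  6. ]
17.5 z [ 575.9 -335.8  164.7] F [-1.2  1.7  7.2]
17.75 z [ 575.9 -335.8  164.3] F [-2.3  1.4 10.1]
18.25 z [ 575.9 -335.8  164.4] F [-2.2  2.   8.2]
```

```bash
m="python3 -m handwheel"
$m '[0,0,0.006,0,0,0,0.006,0,0,0,0.006,0,0,0,0.006,0]' >/dev/null; python3 f.py 20
$m '[0,0,-0.05,0,0,0,-0.1,0,0,0,-0.15,0,0,0,-0.3,0,0,0,-0.6,0,0,0,-0.9,0,0,0,-0.9,0,0,0,-0.9,0]' >/dev/null; python3 f.py 20
$m '[-0.5,0,0,0,-1,0,0,0]' >/dev/null
$m '[-0.5,0,0,0,-1,0,0,0]' >/dev/null
$m '[-0.5,0,0,0,-1,0,0,0,-1,0,0,0,-1,0,0,0]' >/dev/null
python3 w.py top4.png; python3 - <<'E'
from h import *
p,d,c=look("top");W=cloud(d,c);m=(np.abs(W[...,0]-575)<14)&(np.abs(W[...,1]+336)<14)&(W[...,2]>150);print(np.nanmedian(W[m],0),r.get_obs()["tcp_pos"])
E
```

```text
18.75 z [ 575.9 -335.8  164.3] F [-2.7  0.6 12. ]
19.75 z [ 575.3 -335.8  234.9] F [-0.3  0.2  1. ]
[422 211  11  14 131] [ 466.2 -321.5   11. ]
red end 438.0 212 [ 467.6 -321.5  136.5]
[ 574.58706593 -335.39840049  162.55137497] [ 336.92454181 -336.04661638  235.21250105]
```

View pics/top4.png

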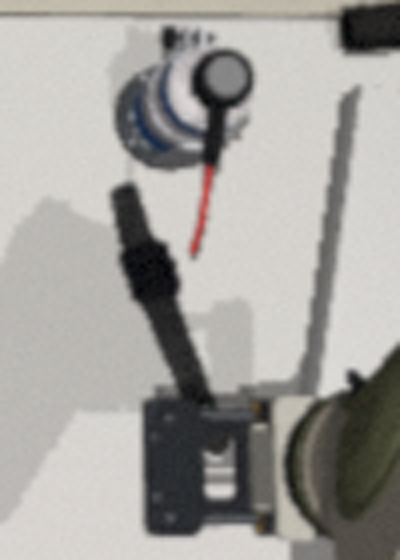

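The head bottomed out at 12 N with no further travel and has sprung back up. The watch is flat and unmoved, its case at crop (150,270) with the tip over the glass, and the arm is clear. I hand in the job.

```bash
python3 -c "
from cell import r
print(r.finish_job())"
```

```text
the job is handed in; nothing more can be done
None
```

I handed the job in; no verdict came back. By my measurements the nozzle is at its stop, the glass is within about 2 mm of directly under the tip, and the head was pressed fully down (about 12 N) and sprang back up.

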